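# Ring for a colleague and hold up a bread roll with the tongs

### The arm

A 6-joint arm with a two-finger parallel gripper is mounted at the origin on a cart in front of the work surface, level with it; the furniture and walls round the work are solid. World frame = base frame: x ahead of the robot, y to its left, z up, the work surface at z = 0. Lengths are in m, angles in rad, forces in N, time in s.
With the tool pointing down it reaches from about 0.325 to 0.85 m from the base axis. Payload 15.5 kg.
Tool frame: the origin (TCP) lies on the centre line of the jaws, within the pads' length; the fingertips stand 8 mm ahead of it and the grasp point (between the pads) lies 11 mm behind it; z points along the fingers, y is the line along which they close (so a half turn about z gives the same grasp; the last joint's range is limited). The gripper opens to 91 mm and grips with 3 to 60 N. Pads are 32 mm wide; open, the fingers measure 118 mm over their backs; the gripper's body (76 mm by 178 mm) begins 60 mm behind the grasp point.
Start: joints at [-1.242, 0.494, 1.345, -0, 1.302, -0.096], TCP at [0.257, -0.57, 0.222] pointing down, gripper open.
Joint ranges: [-2.91, 2.91], [-0.82, 2.16], [0.22, 2.67], [-1.22, 4.37], [0.12, 2.79], [-3.08, 3.08]. Speed limits (rad/s): [1.89, 1.89, 2.57, 3.01, 3.01, 3.01].

### API

Orientations are given as a unit quaternion [x, y, z, w].
In Python, from rig import arm gives the robot as it stands.
- The arm moves only by the tool jog_arm, never from a script. Its argument "rows" is a list of rows, each a list of 3 entries, a list of its own where there are three numbers: the shift along the tool's x, y, z in cm, then the turn, a rotation vector about the tool's x, y, z in rad, then the opening, from -1 (shut) to 1 (fully open). In form: [[[tx, ty, tz], [ax, ay, az], grip], ...]. A call has 1 to 8 rows; each row is the pose to reach, as a shift and turn from the pose commanded when the call began, along the tool's axes at that moment; what a row does not reach only later rows make up. A row lasts 1/10 s, in which the tool goes at most 50 mm and 8.59 degrees, less where a joint would pass 70% of its speed; a pose out of reach is approached as far as the arm can. A call with a gripper value outside its range is refused whole. The fingers move at their own pace and stop on an object; the grip force is fixed at half the most. Time passes only in rows, so rows that repeat a pose let the fingers close. It gives the time, the measured TCP pose, the force, the opening and the grip force at its end, in the units of the state.
- arm.read_state(): the state, without advancing time (a new reading comes with each control period).
- arm.camera(name): name is "side" or "top" or "wrist"; returns the picture (384x512x3 uint8, red, green, blue); there is no depth.
- arm.camera_model(name): a dict with "K" (3x3 intrinsics, pixels), "dist" ([k1, k2, p1, p2, k3] as OpenCV has them; the pictures are not rectified), "eye" and "attitude" of the camera in the world; the wrist camera has in their place "hand_eye" (4x4, takes a point from camera to tool coordinates, whose origin is the TCP and whose axes are the flange's). Camera axes: x right, y up, looking along -z (the intrinsics and any distortion apply to the point x, -y, -z); pixel columns grow to the right and rows downward; lengths in m; the calibration is good to about 2 mm. A picture is of the moment at which its call begins: read the wrist's pose just before it. camera_model takes no time and is no camera call.
- arm.hand_in(): hands the job in; it is judged then, once.
The state is a dict: "time_s": time; "joint_positions": joint angles; "joint_vel": joint speeds; "tau": joint torques, N m; "tcp_pos": TCP position; "tcp_rot": TCP orientation; "contact_force": force on the tool from outside, world axes, zero at the start; "moment": the same for the moment, N m; "finger_gap": finger opening in m; "grip_force": force on a finger pad.
Only numpy, scipy, OpenCV 4.12 (cv2) and the standard library are available. Lean on these libraries where they do the work, as an engineer would, in place of code of your own. Each camera call takes 0.05 s, during which the arm holds its last target. There are 200 camera calls.

### The job

Snack time at the desk: push the plunger of the desk call bell right down to its stop to call your colleague, then take the serving tongs by their rubber sleeves, close them on the small bread roll and lift it at least 12 cm, held in the tongs' tips. Finish while holding it up still in the tongs, ready to be served; do not touch the roll with the gripper itself, and leave the other things on the desk where they are.

Things in the scene. Friction and masses are not known exactly. Their poses are not given: they have to be found in the camera images.
- bell_top (a point): middle of the top of the bell's plunger head (flat steel disc, 20 mm across, 6 mm thick, on a thin stem). The desk call bell is fixed to the desk: black round foot 80 mm across, steel dome 72 mm across and 42 mm high; the plunger top stands 56 mm above the desk at rest
- bell_plunger (a joint): travel of the bell's plunger in m: 0 = up at rest, 0.006 = right down at its stop; a spring brings it back; about 1.4 N starts it moving, about 4 N holds it down at the stop
- tongs_grip (a point): grip point of the loose serving tongs: midway between their two black rubber sleeves, half-way up (13 mm above the tongs' underside). x axis: along the tongs, bow to tips; y: right arm to left arm; z up. Each sleeve is 66 mm long, 26 mm high, 6 mm thick. Width over the sleeves' outer faces here: 51 mm open, 32 mm when closed on the roll; held 40 to 46 mm wide the tongs are carried open
- tongs_bow (a point): rear end of the tongs, the middle of the bow where the arms join and turn, 13 mm above the tongs' underside, 95 mm behind tongs_grip. The tongs are a V of spring steel strip, 195 mm long, 0.1 kg; they lie on edge on the tongs board, so that the two arms stand upright side by side and close horizontally
- tongs_board: fixed flat wooden board 220 x 90 x 8 mm under the tongs; origin at the centre of its underside, on the desk top; x along its length. An office partition, its top 0.36 m above the desk, stands along the desk's right-hand edge (at y = -0.24 beside the robot, y = -0.10 beside the tongs): pass over it
- tongs_tip_left (a point): middle of the inner face of the left arm's tip plate (flat upright steel plate 44 mm long, 24 mm high, 3 mm thick), 12 mm above the tongs' underside and about 75 mm ahead of tongs_grip
- tongs_tip_right (a point): the same for the right arm. The gap between the inner faces at these points is 76 mm fully open, about 59 mm with the sleeves held 42 mm wide, 42 mm when closed on the roll; the point midway between the two tip points is where the roll is to be
- tongs_arm (a joint): angle in rad by which the tongs are closed: 0 = fully open (rest), about 0.2 = closed on the roll (sleeves and tip plates parallel, tips 42 mm apart), 0.26 = stop (tips 31 mm apart, empty). Squeezing at the sleeves takes about 3.4 N open, 6.7 N when closed on the roll; they spring open when let go
- roll_center (a point): centre of the loose small round bread roll (42 mm across, 35 mm high, widest from 12 to 19 mm above its flat underside, 0.03 kg), half-way up (17.5 mm above its underside), z axis up. It stands on the round serving board
- serving_board: fixed round flat wooden board without rim, 120 mm across and 12 mm thick, on which the roll stands; origin at the centre of its underside, on the desk top
- masking_roll: bystander: roll of masking tape lying flat near the front edge of the desk, between the tongs and the serving board, 94 mm across, 25 mm high; origin at the centre of its underside
- ink_pad: bystander: round ink pad, 70 mm across, 19 mm high; origin at the centre of its underside
- glue_stick: bystander: glue stick standing upright, 26 mm across, 92 mm high; origin at the centre of its underside
Mind the look-alikes: they are no part of the job. Leave any yellow look-alike of the part that bears bell_top alone.

How it is judged:
By the outcome, as a careful person would: the job done as asked, in the order asked, and still so for the second after the job is handed in, while the arm keeps its last pose, push and grip.
It also fails if it takes over 58 s, if anything falls off the work surface, if the arm or the gripper's body presses on something with over 40 N, if the wrist force passes 120 N, or if a joint passes its speed limit or range.

## Working session

There is one attempt and no reset: what is moved stays moved. The work goes in short steps, Python scripts to look and compute and a tool call to move; the robot and the scene stay as the last step left them, time stands still between calls to the robot, and variables do not carry over. Pictures are saved under pics/ and viewed, at most 10 in all, crops included, and the job is handed in when it is done.

Besides the shell and the picture viewer there is one more tool, called after "Request:" in YAML: its name, and indented under it one key for each argument. jog_arm: Moves the arm, as the interface text tells. Its arguments: {"type":"object","properties":{"rows":{"type":"array"}},"required":["rows"]}

```bash
ls; mkdir -p pics; python3 - <<'E'
from rig import arm
import cv2,numpy as np
print({k:np.round(v,3).tolist() for k,v in arm.read_state().items()})
for n in("side","top","wrist"):
    m=arm.camera_model(n); print(n,{k:np.round(v,4).tolist() for k,v in m.items()})
for n in("side","top"):
    cv2.imwrite(f"pics/{n}0.png",cv2.cvtColor(arm.camera(n),cv2.COLOR_RGB2BGR))
E
```

```text
pics
{'time_s': 0.0, 'joint_positions': [-1.243, 0.494, 1.346, -0.0, 1.303, -0.095], 'joint_vel': [-0.001, 0.001, 0.002, 0.001, -0.001, -0.001], 'tau': [0.005, -87.882, -38.185, 0.071, 0.053, -0.0], 'tcp_pos': [0.257, -0.569, 0.221], 'tcp_rot': [0.978, 0.21, -0.0, -0.001], 'contact_force': [0.254, -0.435, 0.259], 'moment': [-0.056, -0.007, 0.016], 'grip_force': 0.0, 'finger_gap': 0.091}
side {'K': [[356.3144, 0.0, 248.391], [0.0, 356.3144, 193.8041], [0.0, 0.0, 1.0]], 'dist': [-0.0403, 0.0, 0.0, 0.0, 0.0], 'eye': [0.0684, 0.9305, 0.5125], 'attitude': [-0.1382, 0.474, 0.8356, -0.2409]}
top {'K': [[440.4202, 0.0, 256.4298], [0.0, 440.4202, 194.1275], [0.0, 0.0, 1.0]], 'dist': [-0.1466, 0.0, 0.0, 0.0, 0.0], 'eye': [0.2198, 0.2895, 1.2761], 'attitude': [-0.075, 0.0569, 0.7136, -0.6942]}
wrist {'K': [[316.6859, 0.0, 253.2121], [0.0, 316.6859, 188.5504], [0.0, 0.0, 1.0]], 'dist': [-0.0814, 0.0, 0.0, 0.0, 0.0], 'hand_eye': [[0.0017, 0.9719, 0.2354, 0.0651], [1.0, -0.0016, -0.0005, -0.0003], [-0.0001, 0.2354, -0.9719, -0.1623], [0.0, 0.0, 0.0, 1.0]]}
```

View pics/top0.png

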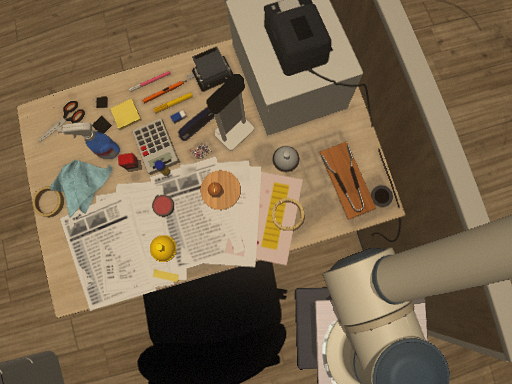

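View pics/side0.png

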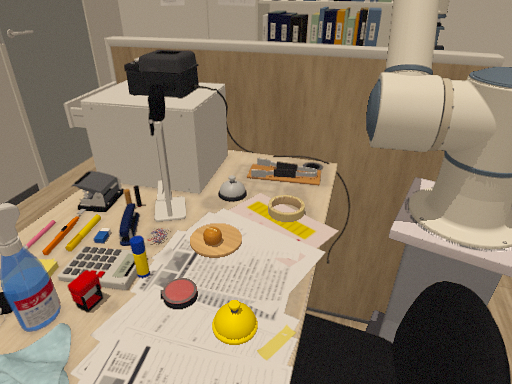

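The top view shows the steel bell at about (286,157), the tongs on their board with the bow at about (363,208) and tips at about (325–353,148), the roll at (215,190) on the round board at (221,190), the tape at (289,215) and the yellow look-alike at (163,248). The side view agrees. The arm starts to the right of the partition.

```bash
cat > h.py <<'E'
from rig import arm
import cv2,numpy as np
from scipy.spatial.transform import Rotation as R
def cam(n,st=None):
    m=arm.camera_model(n)
    if n=="wrist":
        st=st or arm.read_state(); T=np.eye(4);T[:3,:3]=R.from_quat(st["tcp_rot"]).as_matrix();T[:3,3]=st["tcp_pos"]
        H=T@np.array(m["hand_eye"]); return m,H[:3,:3],H[:3,3]
    return m,R.from_quat(m["attitude"]).as_matrix(),np.array(m["eye"])
def rays(c,px):
    m,A,e=c; u=cv2.undistortPoints(np.array(px,float).reshape(-1,1,2),np.array(m["K"]),np.array(m["dist"])).reshape(-1,2)
    return np.c_[u[:,0],-u[:,1],-np.ones(len(u))]@A.T
def plane(c,px,z):
    d=rays(c,px); return c[2]+d*((z-c[2][2])/d[:,2])[:,None]
def proj(c,P):
    m,A,e=c; q=(np.atleast_2d(P)-e)@A; q=q*[1,-1,-1]
    return cv2.projectPoints(q,np.zeros(3),np.zeros(3),np.array(m["K"]),np.array(m["dist"]))[0].reshape(-1,2)
def snap(n,f):
    st=arm.read_state(); im=cv2.cvtColor(arm.camera(n),cv2.COLOR_RGB2BGR); cv2.imwrite(f,im); return cam(n,st),im
def shift(P,st=None):
    st=st or arm.read_state(); return R.from_quat(st["tcp_rot"]).inv().apply(np.array(P)-st["tcp_pos"])*100
E
python3 - <<'E'
from h import *
im=cv2.imread("pics/top0.png"); c=cam("top")
for n,px,z in [("bell",(286,156),.05),("bow",(363,209),.021),("tipR",(353,147),.021),("tipL",(324,153),.021),("roll",(215,190),.03),("sboard",(221,190),.012),("tape",(289,215),.025),
 ("printer corner",(347,85),.2),("board c1",(320,147),.008),("b2",(346,142),.008),("b3",(374,209),.008),("b4",(347,218),.008)]: print(n,plane(c,[px],z).round(3))
E
cat > /dev/null; python3 - <<'E'
import cv2
im=cv2.imread("pics/top0.png")[120:240,180:400]
cv2.imwrite("pics/c.png",cv2.resize(im,(770,420),interpolation=cv2.INTER_CUBIC))
E
```

```text
bell [[0.561 0.23  0.05 ]]
bow [[0.405 0.012 0.021]]
tipR [[0.591 0.029 0.021]]
tipL [[0.575 0.116 0.021]]
roll [[0.472 0.438 0.03 ]]
sboard [[0.475 0.423 0.012]]
tape [[0.393 0.227 0.025]]
printer corner [[0.709 0.069 0.2  ]]
board c1 [[0.598 0.125 0.008]]
b2 [[0.611 0.046 0.008]]
b3 [[ 0.405 -0.023  0.008]]
b4 [[0.382 0.058 0.008]]
```

View pics/c.png

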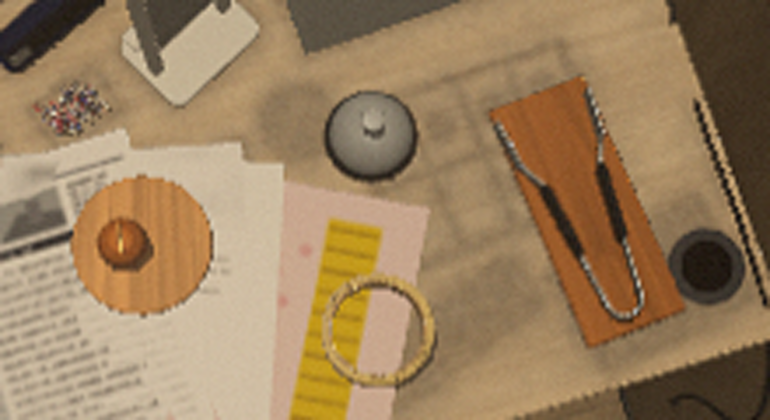

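Request:
jog_arm:
  rows:
    - [[0,0,-5],[0,0,0],-1]
    - [[0,0,-10],[0,0,0],-1]
    - [[0,0,-15],[0,0,0],-1]
    - [[0,0,-20],[0,0,0],-1]
    - [[0,0,-25],[0,0,0],-1]
    - [[0,0,-25],[0,0,0],-1]
    - [[3.5,-3.5,-25],[0,0,0.05],-1]
    - [[7,-7,-25],[0,0,0.1],-1]

```text
time_s: 0.9
tcp_pos: [0.2919, -0.4765, 0.4709]
tcp_rot: [0.987, 0.159, -0.0, -0.001]
contact_force: [1.4, 0.1, 0.0]
finger_gap: 0.0299
grip_force: 0.0
```

Request:
jog_arm:
  rows:
    - [[3,-3.7,0],[0,0,0],-1]
    - [[6,-7.4,0],[0,0,0],-1]
    - [[9,-11.1,0],[0,0,0],-1]
    - [[12,-14.8,0],[0,0,0],-1]
    - [[15,-18.5,0],[0,0,0],-1]
    - [[18,-22.2,0],[0,0,0],-1]
    - [[21,-25.9,0],[0,0,0],-1]
    - [[24,-29.6,0],[0,0,0],-1]

```text
time_s: 1.7
tcp_pos: [0.4255, -0.1182, 0.4718]
tcp_rot: [0.987, 0.161, -0.0, -0.0]
contact_force: [1.4, -0.1, 0.0]
finger_gap: 0.0002
grip_force: 0.0
```

Request:
jog_arm:
  rows:
    - [[3,-3.7,0],[0,0,0],-1]
    - [[6,-7.4,0],[0,0,0],-1]
    - [[9,-11.1,0],[0,0,0],-1]
    - [[12,-14.8,0],[0,0,0],-1]
    - [[15,-18.5,0],[0,0,0],-1]
    - [[18,-22.2,0],[0,0,0],-1]
    - [[21,-25.9,0],[0,0,0],-1]
    - [[23,-28,0],[0,0,0],-1]

```text
time_s: 2.5
tcp_pos: [0.5546, 0.2217, 0.471]
tcp_rot: [0.987, 0.162, -0.001, -0.0]
contact_force: [0.5, -1.1, -0.3]
finger_gap: 0.0004
grip_force: 0.0
```

Request:
jog_arm:
  rows:
    - [[0,0,5],[0,0,0],-1]
    - [[0,0,10],[0,0,0],-1]
    - [[0,0,15],[0,0,0],-1]
    - [[0,0,20],[0,0,0],-1]
    - [[0,0,25],[0,0,0],-1]
    - [[0,0,30],[0,0,0],-1]
    - [[0,0,30],[0,0,0],-1]
    - [[0,0,30],[0,0,0],-1]

```text
time_s: 3.3
tcp_pos: [0.5544, 0.2185, 0.1726]
tcp_rot: [0.987, 0.161, -0.001, 0.0]
contact_force: [0.4, 0.3, 1.8]
finger_gap: 0.0005
grip_force: 0.0
```

```bash
python3 - <<'E'
from h import *
c,im=snap("wrist","pics/w1.png")
st=arm.read_state(); print(st["tcp_pos"],proj(c,[[.561,.23,.056]]),proj(c,[st["tcp_pos"]]))
E
```

```text
[0.55547192 0.21883983 0.17406733] [[243.54245516 175.05830708]] [[253.45518007 233.50028262]]
```

View pics/w1.png

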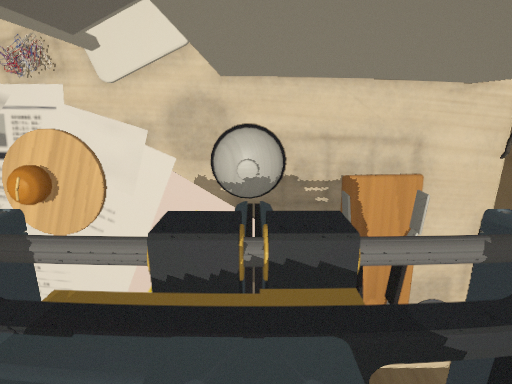

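The wrist picture shows the steel bell: foot circle centred at about (248.5,161) and plunger head at about (248,170), just ahead of the closed fingertips.

```bash
python3 - <<'E'
from h import *
c=cam("wrist"); P=plane(c,[(248,170)],.056)[0]; F=plane(c,[(248.5,161)],.003)[0]
print(P,F,shift(P), shift(F))
E
```

```text
[0.56778445 0.22803003 0.056     ] [0.5678906  0.22839472 0.003     ] [ 1.43384483 -0.48030736 11.80986503] [ 1.44391706 -0.51186342 17.10989761]
```

Request:
jog_arm:
  rows:
    - [[1.4,-0.5,3],[0,0,0],-1]
    - [[1.4,-0.5,7],[0,0,0],-1]
    - [[1.4,-0.5,9.5],[0,0,0],-1]
    - [[1.4,-0.5,10.5],[0,0,0],-1]
    - [[1.4,-0.5,11],[0,0,0],-1]
    - [[1.4,-0.5,11.3],[0,0,0],-1]
    - [[1.4,-0.5,11.5],[0,0,0],-1]
    - [[1.4,-0.5,11.5],[0,0,0],-1]

```text
time_s: 4.15
tcp_pos: [0.5672, 0.228, 0.0583]
tcp_rot: [0.987, 0.161, 0.001, -0.0]
contact_force: [1.7, 1.7, 3.7]
finger_gap: 0.0005
grip_force: 2.4
```

Almost at the stop; press slightly more and hold.

Request:
jog_arm:
  rows:
    - [[0,0,0.1],[0,0,0],-1]
    - [[0,0,0.2],[0,0,0],-1]
    - [[0,0,0.2],[0,0,0],-1]
    - [[0,0,0.2],[0,0,0],-1]

```text
time_s: 4.55
tcp_pos: [0.5673, 0.2281, 0.0578]
tcp_rot: [0.987, 0.161, 0.002, -0.0]
contact_force: [-5.8, -2.2, 30.8]
finger_gap: 0.0004
grip_force: 15.2
```

Request:
jog_arm:
  rows:
    - [[0,0,-4],[0,0,0],-1]
    - [[0,0,-9],[0,0,0],-0.5]
    - [[-2,1,-13],[0,0,0],0]
    - [[-6,3,-16],[0,0,0],1]
    - [[-10,6,-19],[0,0,0],1]
    - [[-14,8,-19],[0,0,0],1]
    - [[-19,10.4,-19],[0,0,0],1]
    - [[-19,10.4,-19],[0,0,0],1]

```text
time_s: 5.35
tcp_pos: [0.4155, 0.0665, 0.2458]
tcp_rot: [0.987, 0.16, -0.0, 0.0]
contact_force: [0.1, 1.1, -0.3]
finger_gap: 0.0537
grip_force: 0.0
```

Request:
jog_arm:
  rows:
    - [[0,0,0],[0,0,0],1]
    - [[0,0,0],[0,0,0],1]
    - [[0,0,0],[0,0,0],1]

```text
time_s: 5.65
tcp_pos: [0.4201, 0.0693, 0.2451]
tcp_rot: [0.987, 0.162, 0.0, -0.0]
contact_force: [0.0, -0.0, 0.0]
finger_gap: 0.0774
grip_force: 0.0
```

```bash
python3 - <<'E'
from h import *
c,im=snap("wrist","pics/w2.png")
E
```

```text
(no output)
```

View pics/w2.png

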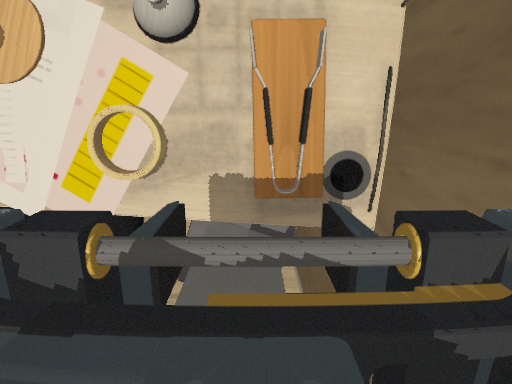

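The wrist view shows the tongs clearly: sleeves at about (268,115) and (306,115), bow end at (286,193), and tips at about (252,47) and (325,47).

```bash
python3 - <<'E'
from h import *
im=cv2.imread("pics/w2.png"); c=cam("wrist")
m=np.zeros(im.shape[:2],np.uint8); m[75:155,258:318]=(im.max(2)[75:155,258:318]<60)*255
n,l,s,ce=cv2.connectedComponentsWithStats(m)
C=[]
for i in range(1,n):
    if s[i,4]>100: print(s[i],ce[i]); C.append(plane(c,[ce[i]],.03)[0])
C=np.array(C);print(C, np.linalg.norm(C[0]-C[1]))
bow=plane(c,[(286.5,193.5)],.03)[0]; t=plane(c,[(252,47),(325,47)],.03)
g=C.mean(0); a=g-bow; print("g",g,"bow",bow,np.linalg.norm(a),"yaw",np.arctan2(a[1],a[0]),"tipsmid",t.mean(0),np.linalg.norm(t[0]-t[1]))
a=t.mean(0)-bow;print("yaw tips",np.arctan2(a[1],a[0]),np.linalg.norm(a))
st=arm.read_state();X=R.from_quat(st["tcp_rot"]).as_matrix()[:,0];print("toolyaw",np.arctan2(X[1],X[0]),shift([g[0],g[1],.021]),st["tcp_pos"])
E
```

```text
[263  88  10  56 254] [267.27559055 115.64173228]
[299  88  13  56 353] [305.0509915 115.0368272]
[[0.48317803 0.07348126 0.03      ]
 [0.49814891 0.03195357 0.03      ]] 0.04414381077012466
g [0.49066347 0.05271742 0.03      ] bow [0.40229225 0.02014292 0.03      ] 0.09418369950428612 yaw 0.35315660496309964 tipsmid [0.56307398 0.07582092 0.03      ] 0.082313584657468
yaw tips 0.3333708645535686 0.17014935589012473
toolyaw 0.32469361062138463 [ 6.16888199  3.82693811 22.39467186] [0.41991102 0.06928437 0.24492368]
```

Request:
jog_arm:
  rows:
    - [[3,2,2],[0,0,-0.01],1]
    - [[6.2,3.8,6],[0,0,-0.01],1]
    - [[6.2,3.8,10],[0,0,-0.01],1]
    - [[6.2,3.8,14],[0,0,-0.01],1]
    - [[6.2,3.8,17],[0,0,-0.01],1]
    - [[6.2,3.8,19],[0,0,-0.01],1]
    - [[6.2,3.8,19],[0,0,-0.01],1]
    - [[6.2,3.8,19],[0,0,-0.01],1]

```text
time_s: 6.5
tcp_pos: [0.4903, 0.0528, 0.055]
tcp_rot: [0.986, 0.166, -0.0, -0.0]
contact_force: [-0.4, -0.1, 0.5]
finger_gap: 0.0914
grip_force: 0.0
```

```bash
python3 - <<'E'
from h import *
st=arm.read_state();X=R.from_quat(st["tcp_rot"]).as_matrix()[:,0];print("toolyaw",np.arctan2(X[1],X[0]),shift([.4907,.0527,.02]),st["tcp_pos"],st["contact_force"],st["finger_gap"])
E
```

```text
toolyaw 0.3344135116793131 [0.04186565 0.0209436  3.49600425] [0.4902557  0.05275892 0.0549603 ] [-0.41980176 -0.05197993  0.47434828] 0.09143734603600845
```

Request:
jog_arm:
  rows:
    - [[0,0,1.5],[0,0,0],1]
    - [[0,0,2.7],[0,0,0],1]
    - [[0,0,3.5],[0,0,0],1]
    - [[0,0,3.5],[0,0,0],0.2]
    - [[0,0,3.5],[0,0,0],-0.05]
    - [[0,0,3.5],[0,0,0],-0.05]
    - [[0,0,3.5],[0,0,0],-0.05]
    - [[0,0,3.5],[0,0,0],-0.05]

```text
time_s: 7.3
tcp_pos: [0.49, 0.0523, 0.0202]
tcp_rot: [0.986, 0.166, 0.0, 0.0]
contact_force: [0.7, -1.1, 0.4]
finger_gap: 0.0538
grip_force: 0.5
```

Request:
jog_arm:
  rows:
    - [[0,0,0],[0,0,0],-0.05]
    - [[0,0,0],[0,0,0],-0.05]
    - [[0,0,0],[0,0,0],-0.05]
    - [[0,0,0],[0,0,0],-0.05]
    - [[0,0,0],[0,0,0],-0.05]

```text
time_s: 7.8
tcp_pos: [0.4902, 0.0523, 0.0202]
tcp_rot: [0.986, 0.166, 0.0, 0.0]
contact_force: [0.1, -0.9, 6.6]
finger_gap: 0.0431
grip_force: 6.4
```

Request:
jog_arm:
  rows:
    - [[0,0,-1],[0,0,0],-0.05]
    - [[0,0,-2],[0,0,0],-0.05]
    - [[0,0,-4],[0,0,0],-0.05]
    - [[0,0,-7],[0,0,0],-0.05]
    - [[0,0,-10],[0,0,0],-0.05]
    - [[0,0,-14],[0,0,0],-0.05]
    - [[0,0,-18],[0,0,0],-0.05]
    - [[0,0,-18],[0,0,0],-0.05]

```text
time_s: 8.6
tcp_pos: [0.4921, 0.0524, 0.2054]
tcp_rot: [0.986, 0.166, 0.004, 0.001]
contact_force: [-0.1, -0.1, -1.5]
finger_gap: 0.0432
grip_force: 4.3
```

Request:
jog_arm:
  rows:
    - [[0,-2,0],[0,0,0],-0.05]
    - [[-1,-5,0],[0,0,0],-0.05]
    - [[-1,-8,0],[0,0,0],-0.05]
    - [[-2,-12,0],[0,0,0],-0.05]
    - [[-2,-16,0],[0,0,0],-0.05]
    - [[-3,-20,0],[0,0,0],-0.05]
    - [[-3,-24,0],[0,0,0],-0.05]
    - [[-4,-28,0],[0,0,0],-0.05]

```text
time_s: 9.4
tcp_pos: [0.3597, 0.3052, 0.2002]
tcp_rot: [0.986, 0.166, 0.0, -0.0]
contact_force: [0.9, 0.3, -1.2]
finger_gap: 0.0431
grip_force: 4.3
```

Request:
jog_arm:
  rows:
    - [[0,-3,0],[0,0,0],-0.05]
    - [[0,-5,0],[0,0,0],-0.05]
    - [[0,-7,0],[0,0,0],-0.05]
    - [[0,-8,0],[0,0,0],-0.05]
    - [[0,-9,0],[0,0,0],-0.05]
    - [[0,-9,0],[0,0,0],-0.05]
    - [[0,-9,0],[0,0,0],-0.05]

```text
time_s: 10.1
tcp_pos: [0.331, 0.3883, 0.1999]
tcp_rot: [0.986, 0.166, -0.0, 0.0]
contact_force: [-0.6, 0.1, -1.8]
finger_gap: 0.0432
grip_force: 4.3
```

```bash
python3 - <<'E'
from h import *
c,im=snap("wrist","pics/w3.png")
st=arm.read_state();print(st["tcp_pos"],st["tcp_rot"],st["finger_gap"],st["grip_force"],proj(c,[[.472,.438,.03]]))
E
```

```text
[0.3310398  0.38814418 0.19990816] [ 9.86141871e-01  1.65904125e-01 -8.31136613e-05  1.57541996e-04] 0.04309903968089468 4.323221147060394 [[252.72301902  24.7741051 ]]
```

View pics/w3.png

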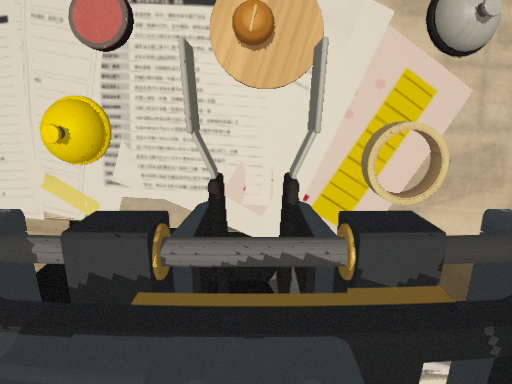

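The wrist view shows the tongs held straight, with plates from about (185,40) to (194,130) and (323,40) to (316,130). The roll is at (254,23) on its board, and the bell, tape and ink pad have not moved.

```bash
python3 - <<'E'
from h import *
im=cv2.imread("pics/w3.png"); c=cam("wrist"); st=arm.read_state()
h=cv2.cvtColor(im,cv2.COLOR_BGR2HSV); m=((h[...,1]>190)&(h[...,0]<20)&(h[...,2]<200)).astype(np.uint8); m[:,:225]=0;m[:,285:]=0;m[55:]=0
x,y,w,hh=cv2.boundingRect(m); print(x,y,w,hh)
P=plane(c,[(x+w/2,y+hh/2)],.028)[0]; e=plane(c,[(x,y+hh/2),(x+w,y+hh/2)],.028); print("roll",P,np.linalg.norm(e[0]-e[1]),shift(P))
t=plane(c,[(187,40),(322,40),(195,130),(315,130)],st["tcp_pos"][2]+.012)
print(np.array([shift(q) for q in t]).round(2))
im0=cv2.imread("pics/top0.png");h=cv2.cvtColor(im0,cv2.COLOR_BGR2HSV);
E
```

```text
233 0 41 45
roll [0.47486524 0.43797095 0.028     ] 0.04034670669925467 [ 1.52249068e+01 -7.14299362e-03  1.71875230e+01]
[[ 9.7  -2.99 -1.2 ]
 [ 9.72  3.05 -1.2 ]
 [ 5.7  -2.75 -1.2 ]
 [ 5.71  2.88 -1.2 ]]
```

Request:
jog_arm:
  rows:
    - [[2,0,0],[0,0,0],-0.05]
    - [[5,0,1],[0,0,0],-0.05]
    - [[7.6,0,4],[0,0,0],-0.05]
    - [[7.6,0,8],[0,0,0],-0.05]
    - [[7.6,0,11],[0,0,0],-0.05]
    - [[7.6,0,12],[0,0,0],-0.05]
    - [[7.6,0,12],[0,0,0],-0.05]
    - [[7.6,0,12],[0,0,0],-0.05]

```text
time_s: 10.95
tcp_pos: [0.4033, 0.414, 0.0812]
tcp_rot: [0.986, 0.166, 0.001, -0.0]
contact_force: [-0.7, -0.6, -0.4]
finger_gap: 0.0433
grip_force: 4.3
```

```bash
python3 - <<'E'
from h import *
c,im=snap("wrist","pics/w4.png")
st=arm.read_state();print(st["tcp_pos"],st["finger_gap"],shift([.4749,.438,.028]))
E
```

```text
[0.40344643 0.41423853 0.08157419] 0.0433000421966286 [7.51728865 0.10027071 5.3744267 ]
```

View pics/w4.png

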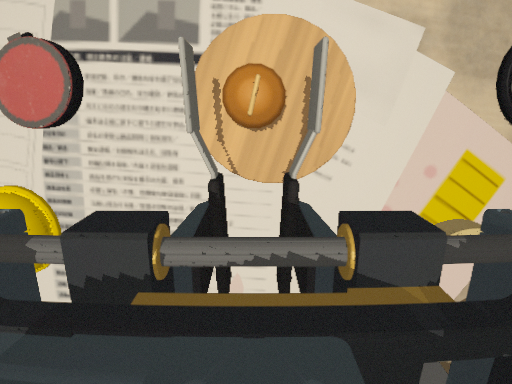

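The roll at (254,97) sits centred between the open tip plates (187 and 322). Clear to descend.

Request:
jog_arm:
  rows:
    - [[0,0,1.5],[0,0,0],-0.05]
    - [[0,0,3],[0,0,0],-0.05]
    - [[0,0,4.2],[0,0,0],-0.05]
    - [[0,0,5],[0,0,0],-0.05]
    - [[0,0,5.4],[0,0,0],-0.05]
    - [[0,0,5.4],[0,0,0],-0.05]
    - [[0,0,5.4],[0,0,0],-0.05]

```text
time_s: 11.7
tcp_pos: [0.4029, 0.4139, 0.0263]
tcp_rot: [0.986, 0.166, 0.0, -0.0]
contact_force: [0.3, 0.1, -0.7]
finger_gap: 0.0436
grip_force: 4.3
```

Request:
jog_arm:
  rows:
    - [[0,0,0],[0,0,0],-0.15]
    - [[0,0,0],[0,0,0],-0.25]
    - [[0,0,0],[0,0,0],-0.35]
    - [[0,0,0],[0,0,0],-0.5]
    - [[0,0,0],[0,0,0],-1]
    - [[0,0,0],[0,0,0],-1]
    - [[0,0,0],[0,0,0],-1]
    - [[0,0,0],[0,0,0],-1]

```text
time_s: 12.5
tcp_pos: [0.4028, 0.4138, 0.026]
tcp_rot: [0.986, 0.166, 0.0, -0.0]
contact_force: [-0.3, -0.4, 3.7]
finger_gap: 0.0315
grip_force: 30.0
```

Request:
jog_arm:
  rows:
    - [[0,0,-0.5],[0,0,0],-1]
    - [[0,0,-1.5],[0,0,0],-1]
    - [[0,0,-3],[0,0,0],-1]
    - [[0,0,-5],[0,0,0],-1]
    - [[0,0,-7],[0,0,0],-1]
    - [[0,0,-9],[0,0,0],-1]
    - [[0,0,-11],[0,0,0],-1]
    - [[0,0,-13],[0,0,0],-1]

```text
time_s: 13.3
tcp_pos: [0.4024, 0.4136, 0.1575]
tcp_rot: [0.986, 0.166, 0.0, -0.0]
contact_force: [-0.8, -0.2, -1.4]
finger_gap: 0.0309
grip_force: 30.0
```

Request:
jog_arm:
  rows:
    - [[0,0,-2],[0,0,0],-1]
    - [[0,0,-3.5],[0,0,0],-1]
    - [[0,0,-4.5],[0,0,0],-1]
    - [[0,0,-5],[0,0,0],-1]
    - [[0,0,-5],[0,0,0],-1]
    - [[0,0,-5],[0,0,0],-1]
    - [[0,0,-5],[0,0,0],-1]
    - [[0,0,-5],[0,0,0],-1]

```text
time_s: 14.1
tcp_pos: [0.4025, 0.4135, 0.2053]
tcp_rot: [0.986, 0.166, -0.0, 0.0]
contact_force: [-0.3, 0.5, -0.9]
finger_gap: 0.0313
grip_force: 30.0
```

```bash
python3 - <<'E'
from h import *
c,a=snap("wrist","pics/w5.png"); c,b=snap("side","pics/s5.png")
st=arm.read_state();print(st["tcp_pos"],st["finger_gap"],st["grip_force"],st["contact_force"])
cv2.imwrite("pics/v5.png",np.hstack([cv2.resize(a,(400,300)),cv2.resize(b,(400,300))]))
E
```

```text
[0.40255269 0.41364256 0.205545  ] 0.03150503656101296 29.998362958431244 [ 0.47990596 -0.49181156 -0.84139868]
```

View pics/v5.png

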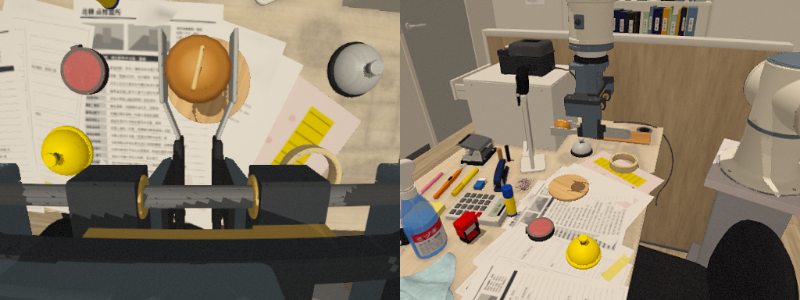

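The wrist half shows the roll gripped between the plates at about (198,70). The side half shows it lifted clear of the empty serving board, with the other things where they were.

```bash
python3 -c "
from rig import arm
print(arm.hand_in())"
```

```text
the job is handed in; nothing more can be done
None
```

I pressed the bell's plunger to its stop, then closed the tongs on the roll and lifted it about 18 cm. The job was handed in with the roll still held up in the tongs' tips, and in the last pictures the other things on the desk were where they had been.

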